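# Load the jet nozzles into the flow manifold in run order

### The job

The four jet nozzles stand in their storage rack in today's run order. Move them all into the four ports of the grey flow manifold in the same order from left to right as they stand in the rack (the leftmost nozzle into the leftmost port, beside the tap, and so on), lowering each one gently rather than dropping it. Leave all four upright and fully down, flange flat on the block.

Things in the scene. Friction and masses are not known exactly. Their poses are not given: they have to be found in the camera images.
- nozzle_red: loose jet nozzle, 140 g, upright. Origin: centre of its steel flange's underside, z up. Flange 40 mm across, 6 mm thick; above it a red cap to grip by, a cylinder 28 mm across, 38 mm tall (top 44 mm above the origin); below it a brass body, 18 mm across for 16 mm, then tapering to a 7 mm tip 38 mm below the origin. Round: its yaw means nothing.
- nozzle_yellow: loose jet nozzle, 140 g, upright. Origin: centre of its steel flange's underside, z up. Flange 40 mm across, 6 mm thick; above it a yellow cap to grip by, a cylinder 28 mm across, 38 mm tall (top 44 mm above the origin); below it a brass body, 18 mm across for 16 mm, then tapering to a 7 mm tip 38 mm below the origin. Round: its yaw means nothing.
- nozzle_green: loose jet nozzle, 140 g, upright. Origin: centre of its steel flange's underside, z up. Flange 40 mm across, 6 mm thick; above it a green cap to grip by, a cylinder 28 mm across, 38 mm tall (top 44 mm above the origin); below it a brass body, 18 mm across for 16 mm, then tapering to a 7 mm tip 38 mm below the origin. Round: its yaw means nothing.
- nozzle_white: loose jet nozzle, 140 g, upright. Origin: centre of its steel flange's underside, z up. Flange 40 mm across, 6 mm thick; above it a white cap to grip by, a cylinder 28 mm across, 38 mm tall (top 44 mm above the origin); below it a brass body, 18 mm across for 16 mm, then tapering to a 7 mm tip 38 mm below the origin. Round: its yaw means nothing.
- holder_red: red plastic block fixed on the rack, in which the red nozzle stands at the start: it marks that nozzle's place in the row. 54 (x) by 58 (y) by 46 mm tall, with a 23 mm round hole 42 mm deep in the middle of its top, on which the nozzle's flange rests. Origin: centre of its underside; axes as the rack's.
- holder_yellow: yellow plastic block fixed on the rack, in which the yellow nozzle stands at the start: it marks that nozzle's place in the row. 54 (x) by 58 (y) by 46 mm tall, with a 23 mm round hole 42 mm deep in the middle of its top, on which the nozzle's flange rests. Origin: centre of its underside; axes as the rack's.
- holder_green: green plastic block fixed on the rack, in which the green nozzle stands at the start: it marks that nozzle's place in the row. 54 (x) by 58 (y) by 46 mm tall, with a 23 mm round hole 42 mm deep in the middle of its top, on which the nozzle's flange rests. Origin: centre of its underside; axes as the rack's.
- holder_white: white plastic block fixed on the rack, in which the white nozzle stands at the start: it marks that nozzle's place in the row. 54 (x) by 58 (y) by 46 mm tall, with a 23 mm round hole 42 mm deep in the middle of its top, on which the nozzle's flange rests. Origin: centre of its underside; axes as the rack's.
- rack: storage rack, fixed: grey base 170 by 300 mm with an aluminium rail that carries the holders at x = 0, y = +97.5, +32.5, -32.5, -97.5 mm, undersides 30 mm up. Origin: under the row's middle, at bench level. y runs along the row to its left end seen from the robot, x away from the robot (yaw up to 0.3 rad either way). Small loose parts up to 22 mm tall behind the row.
- manifold: flow manifold, fixed: grey block 70 (x) by 270 mm (y) on legs over a blue plate. Flat top 95 mm up with four round ports, 23 mm wide, 45 deep, at x = 0, y = +97.5, +32.5, -32.5, -97.5 mm. Origin: under the row's middle, at bench level. y to the row's left end seen from the robot, where a black-knobbed tap is (to y = 195, 106 mm tall); yaw up to 0.3 rad; handles behind, 55 mm tall.
Not all that is in view belongs to the job. What is shaped like the nozzle_yellow but black is not meant. Leave any purple look-alike of the nozzle_white alone.

How it is judged:
By the outcome, as a careful person would: the job done as asked, in the order asked, and still so for the second after the job is handed in, with the robot touching nothing.
It also fails if it takes over 96 s, if anything falls off the work surface, if the arm or the gripper's body presses on something with over 40 N, if the wrist force passes 120 N, or if a joint passes its speed limit or range.

### The arm

A 6-joint arm with a two-finger parallel gripper is mounted at the origin on the work surface. World frame = base frame: x ahead of the robot, y to its left, z up, the work surface at z = 0. Lengths are in m, angles in rad, forces in N, time in s.
With the tool pointing down it reaches from about 0.25 to 0.725 m from the base axis. Payload 4 kg.
Tool frame: the origin (TCP) lies where the fingers leave the gripper's body, on its centre line; the fingertips stand 73 mm ahead of it and the grasp point (between the pads) lies 54 mm ahead of it (bot.tip_reach is the z of the fingertips in the tool frame, in m); z points along the fingers, x is the direction in which the jaws open and shut, and the axes are right-handed (so a half turn about z gives the same grasp; the last joint's range is limited). The gripper opens to 85 mm and grips with 20 to 120 N. Pads are 22 mm wide; open, the fingers measure 114 mm over their backs; the gripper's body (76 mm by 85 mm) begins 54 mm behind the grasp point. The pads swing forward as they close: fully open they stand 13 mm farther back than shut.
Start: joints at [1.265, 0.241, 0.005, 1.335, 0, 1.571], TCP at [0.151, 0.477, 0.304] pointing down, gripper open.
Joint ranges: [-2.72, 2.72], [-1.05, 1.87], [-1.09, 1.28], [-1.99, 2.15], [-1.42, 1.44], [-3.14, 3.14]. Speed limits (rad/s): [2.79, 2.79, 3.14, 3.14, 3.14, 3.14].

### API

Orientations are given as a unit quaternion [x, y, z, w].
In Python, from workcell import bot, vision, job_done gives the robot as it stands.
- The arm moves only by the tool drive_tool, never from a script. Its argument "steps" is one flat list of numbers, 7 for each row, row after row: the shift along the tool's x, y, z in m, then the turn, a rotation vector about the tool's x, y, z in degrees, then the closure, from -1 (fully open) to 1 (shut). A call has 1 to 8 rows; each row shifts and turns the commanded pose from where the row before left it, along the tool's axes as they then stand; what a row does not reach is not made up. A row lasts 1/12 s, in which the tool goes at most 41.7 mm and 7.16 degrees, less where a joint would pass 70% of its speed; a pose out of reach is approached as far as the arm can. A call is refused whole if a number of a shift passes 0.0417 or a number of a turn 7.16, either way. A call with a gripper value outside its range is refused whole. The fingers move at their own pace and stop on an object; the grip force is fixed at half the most. Time passes only in rows, so rows that do not move let the fingers close. It gives the time, the measured TCP pose, the force and the opening at its end, in the units of the state.
- bot.get_obs(): the state, without advancing time (a new reading comes with each control period).
- vision.camera(name): name is "side" or "top" or "wrist"; returns (picture, depth): 420x560x3 uint8, red, green, blue; 420x560 float32, m along the optical axis (not along the pixel's ray), 0 where there is no reading.
- vision.camera_model(name): a dict with "mtx" (3x3 intrinsics, pixels), "rvec" (rotation vector, rad) and "tvec" (3), from world to camera coordinates, as OpenCV has them. Camera axes: x right, y down, z forward; pixel columns grow to the right and rows downward; lengths in m; the calibration is good to about 2 mm. A picture is of the moment at which its call begins: read the wrist's pose just before it. camera_model takes no time and is no camera call; for the wrist camera it gives the pose at the moment of the call.
- job_done(): hands the job in, once; it reports no verdict.
The state is a dict: "clock": time; "joint_pos": joint angles; "joint_vel": joint speeds; "tau": joint torques, N m; "eef_pos": TCP position; "tool_rot": TCP orientation; "ft_force": force on the tool from outside, world axes, zero at the start; "ft_torque": the same for the moment, N m; "grip_width": finger opening in m.
Only numpy, scipy, OpenCV 4.12 (cv2) and the standard library are available. Lean on these libraries where they do the work, as an engineer would, in place of code of your own. Each camera call takes 0.05 s, during which the arm holds its last target.

## Working session

There is one attempt and no reset: what is moved stays moved. The work goes in short steps, Python scripts to look and compute and a tool call to move; the robot and the scene stay as the last step left them, time stands still between calls to the robot, and variables do not carry over. Pictures are saved under pics/ and viewed, and the job is handed in when it is done.

Besides the shell and the picture viewer there is one more tool, called after "Emit:" in YAML: its name, and indented under it one key for each argument. drive_tool: Moves the arm, as the interface text tells. Its arguments: {"type":"object","properties":{"steps":{"type":"array"}},"required":["steps"]}

```bash
ls; mkdir -p pics; python3 - <<'E'
from workcell import bot, vision
import cv2,numpy as np
print(bot.get_obs(), bot.tip_reach)
for n in ["top","side"]:
    p,d=vision.camera(n); cv2.imwrite(f"pics/{n}0.png",p[:,:,::-1]); np.save(f"pics/{n}0_d.npy",d); np.save(f"pics/{n}0_p.npy",p)
    print(n,vision.camera_model(n))
E
```

```text
pics
{'clock': 0.0, 'joint_pos': array([ 1.26498292e+00,  2.41422171e-01,  3.73755146e-03,  1.33523345e+00,
       -1.20516975e-05,  1.57077140e+00]), 'joint_vel': array([ 1.48276105e-03,  2.77673050e-03,  6.67655488e-04, -5.35217301e-05,
       -1.31312463e-04,  8.15357664e-04]), 'tau': array([-5.72593399e-04, -3.72320437e+01,  2.52406579e+01,  1.68847240e-02,
        1.53410451e-04,  7.15226363e-06]), 'eef_pos': array([0.15039095, 0.47633735, 0.30301332]), 'tool_rot': array([ 8.06549344e-01,  5.91165823e-01, -8.52098350e-04,  6.31989614e-04]), 'ft_force': array([ 0.35254307,  0.43741745, -0.1566103 ]), 'ft_torque': array([ 0.01052476,  0.05497227, -0.02638676]), 'grip_width': 0.0852701481045035} 0.0726
top {'mtx': array([[383.07875835,   0.        , 275.45064623],
       [  0.        , 383.07875835, 203.96138695],
       [  0.        ,   0.        ,   1.        ]]), 'rvec': array([ 2.19982948, -2.189732  ,  0.04320318]), 'tvec': array([-3.64538549e-05,  4.72932810e-01,  7.95224877e-01])}
side {'mtx': array([[433.62127805,   0.        , 281.95571427],
       [  0.        , 433.62127805, 200.76632172],
       [  0.        ,   0.        ,   1.        ]]), 'rvec': array([ 2.17034579, -0.70119595,  0.34231614]), 'tvec': array([-0.38282245,  0.2397046 ,  0.74636246])}
```

View pics/top0.png

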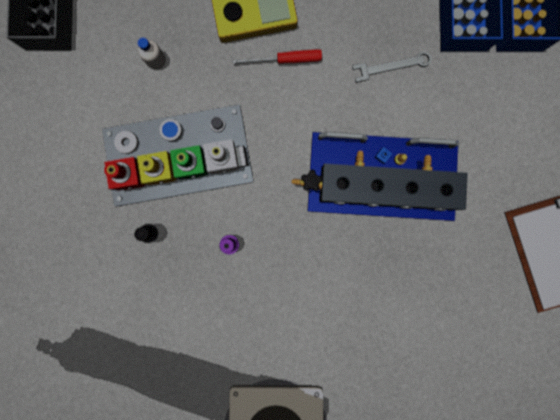

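View pics/side0.png

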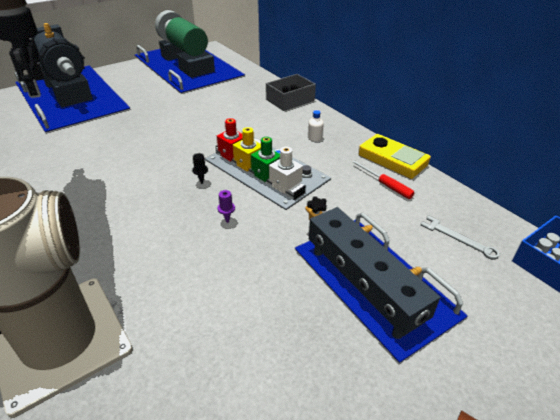

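Candidates in the top view are the nozzles red (120,170), yellow (152,165), green (186,159) and white (218,154). The decoys are black (147,233) and purple (229,244), both standing loose in front of the rack, and the bottle (149,50). I choose the four in the holders. The manifold ports are at about (343,183), (377,186), (412,188) and (447,190). Next I measure and check a close crop.

```bash
cat > h.py <<'E'
import numpy as np,cv2
def unproj(m,u,v,z):  # ray ∩ plane z
    R=cv2.Rodrigues(m['rvec'])[0];t=m['tvec'];K=m['mtx']
    c=-R.T@t; r=R.T@np.linalg.inv(K)@np.array([u,v,1.0]); return c+r*(z-c[2])/r[2]
def cloud(m,d):
    R=cv2.Rodrigues(m['rvec'])[0];t=m['tvec'];K=m['mtx']
    v,u=np.mgrid[:d.shape[0],:d.shape[1]]
    P=np.stack([(u-K[0,2])/K[0,0]*d,(v-K[1,2])/K[1,1]*d,d],-1)
    return (P-t)@R
E
python3 - <<'E'
from h import *
from workcell import vision
p=np.load('pics/top0_p.npy');d=np.load('pics/top0_d.npy');m=vision.camera_model('top')
W=cloud(m,d)
c=p[90:260,90:260];c2=p[120:225,285:475]
cv2.imwrite('pics/c1.png',cv2.resize(c,None,fx=3.5,fy=3.5,interpolation=2)[:,:,::-1])
cv2.imwrite('pics/c2.png',cv2.resize(c2,None,fx=4,fy=4,interpolation=2)[:,:,::-1])
ok=d>0
# manifold top: height 0.09-0.1
import sys
u=np.arange(560)[None,:].repeat(420,0); v=np.arange(420)[:,None].repeat(560,1)
mm=ok&(abs(W[...,2]-.095)<.008)&(u>315)&(u<475)&(v>150)&(v<220)
print(mm.sum(), np.median(W[mm][:,2]))
rect=cv2.minAreaRect((W[mm][:,:2]*1000).astype(np.float32));print('manifold rect',rect)
# ports: dark holes, non-top inside
g=p.mean(-1)
for (a,b) in [(343,183),(377,186),(412,188),(447,190)]:
    q=g[b-9:b+10,a-9:a+10]; w=(q<q.min()+0.5*(np.median(q)-q.min())); 
    vv,uu=np.nonzero(w); print('port',uu.mean()+a-9,vv.mean()+b-9,w.sum(),unproj(m,uu.mean()+a-9,vv.mean()+b-9,.095))
for (a,b) in [(118,170),(152,164),(185,158),(217,153)]:
    s=ok&(abs(u-a)<16)&(abs(v-b)<16)&(W[...,2]>.108)&(W[...,2]<.135)
    print('cap',s.sum(),np.median(W[s],0) if s.any() else 0, u[s].mean(),v[s].mean(), (W[s].min(0)+W[s].max(0))/2)
s=ok&(abs(W[...,2]-.076)<.006)&(u>95)&(u<250)&(v>130)&(v<200)
print('holders',s.sum(),np.median(W[s][:,2]),cv2.minAreaRect((W[s][:,:2]*1000).astype(np.float32)))
E
```

```text
5060 0.09680134356053902
manifold rect ((517.8724975585938, -217.4044952392578), (283.082763671875, 96.3667221069336), 86.47557830810547)
port 342.6320754716981 182.62264150943395 106 [ 0.50992627 -0.12503799  0.095     ]
port 377.14285714285717 184.97142857142856 105 [ 0.50574599 -0.19002161  0.095     ]
port 411.83168316831683 187.2871287128713 101 [ 0.50163701 -0.25522584  0.095     ]
port 446.5566037735849 189.45283018867926 106 [ 0.49781871 -0.32038736  0.095     ]
cap 224 [0.53037739 0.30016674 0.12105783] 112.41964285714286 169.32589285714286 [0.53063244 0.30251987 0.11631486]
cap 217 [0.54166862 0.23612379 0.12117671] 147.14285714285714 163.26728110599078 [0.54189463 0.23832739 0.11636972]
cap 205 [0.55294295 0.17294867 0.12149555] 181.7609756097561 157.1951219512195 [0.55304842 0.17421496 0.11648039]
cap 204 [0.56425756 0.11034156 0.12142904] 216.4264705882353 151.12254901960785 [0.56522083 0.11042003 0.11630757]
holders 1992 0.07740314419049757 ((548.12548828125, 207.1443328857422), (54.96696853637695, 253.58889770507812), 10.247694969177246)
```

```bash
sleep 0
```

```text
(no output)
```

View pics/c1.png

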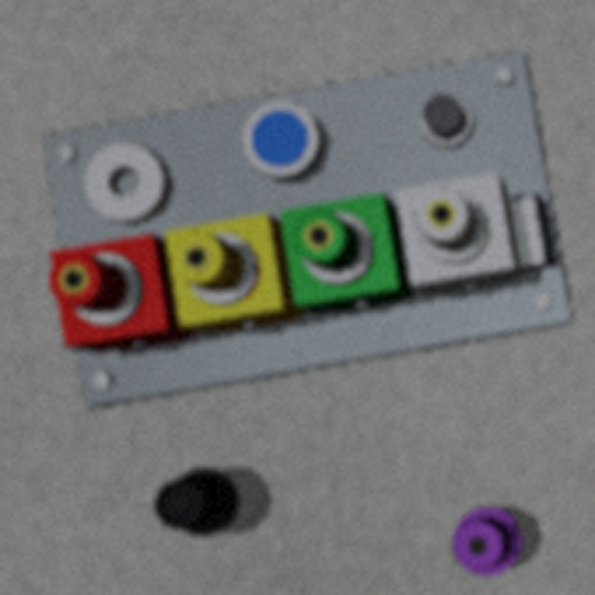

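View pics/c2.png

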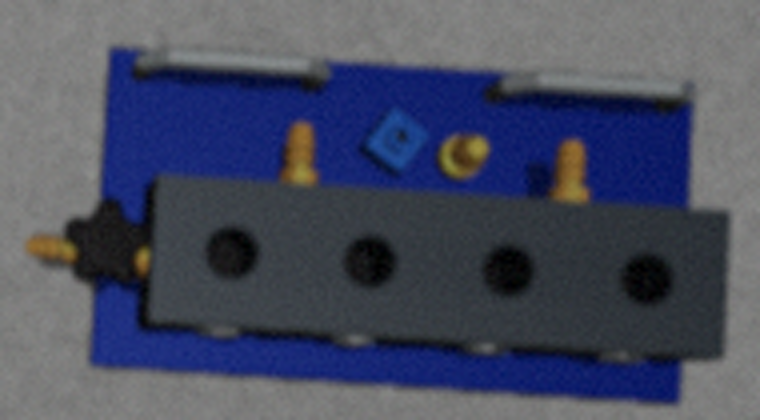

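Crop check: caps red, yellow, green and white each stand in the holder of their own colour. Black and purple are in front of the rack and off the job. The left port, beside the tap, is at (343,183). Now a planning helper, then a hover with a wrist-camera look.

```bash
cat >> h.py <<'E'
from scipy.spatial.transform import Rotation as Ro
def plan(x,y,z,yaw_deg,frm=None):
    """shift in tool axes to (x,y,z), and turn for tool pointing down with tool x at yaw_deg"""
    from workcell import bot
    o=bot.get_obs(); R=Ro.from_quat(o['tool_rot']); p=o['eef_pos']
    a=np.radians(yaw_deg)
    T=Ro.from_matrix(np.array([[np.cos(a),np.sin(a),0],[np.sin(a),-np.cos(a),0],[0,0,-1]]))
    rv=np.degrees((R.inv()*T).as_rotvec()); dw=np.array([x,y,z])-p
    n=max(np.ceil(np.abs(R.inv().apply(dw)).max()/.041),np.ceil(np.abs(rv).max()/7.1),np.ceil(np.linalg.norm(dw)/.0415))
    R2=T.inv()
    print('t %.2f p'%o['clock'],p.round(4),'yaw %.2f'%np.degrees(np.arctan2(R.as_matrix()[1,0],R.as_matrix()[0,0])),'w %.4f'%o['grip_width'],'F',o['ft_force'].round(1))
    print('tool shift now-axes',R.inv().apply(dw).round(4),'final-axes',R2.apply(dw).round(4),'turn',rv.round(2),'rows>=',n,'world',dw.round(4))
E
python3 - <<'E'
from h import *
from workcell import vision,bot
m=vision.camera_model('wrist');R=cv2.Rodrigues(m['rvec'])[0];c=-R.T@m['tvec'];o=bot.get_obs()
T=Ro.from_quat(o['tool_rot'])
print(m['mtx'],'cam in tool',T.inv().apply(c-o['eef_pos']),'axis',T.inv().apply(R[2]))
plan(.52,.25,.30,10.2)
E
```

```text
[[297.45907158   0.         276.55701599]
 [  0.         297.45907158 216.88607836]
 [  0.           0.           1.        ]] cam in tool [-0.0006573  -0.07352626 -0.06954681] axis [2.00544069e-04 2.92901205e-01 9.56142690e-01]
t 0.10 p [0.1504 0.4764 0.3031] yaw 72.48 w 0.0853 F [-0.8  0.1 -0. ]
tool shift now-axes [-0.1046  0.4206  0.0033] final-axes [0.3237 0.2882 0.0031] turn [6.000e-02 1.000e-01 6.228e+01] rows>= 11.0 world [ 0.3696 -0.2264 -0.0031]
```

Emit:
drive_tool:
  steps: [0,0,0,0,0,7.1,-1,0,0,0,0,0,7.1,-1,0,0,0,0,0,7.1,-1,0,0,0,0,0,7.1,-1,0,0,0,0,0,7.1,-1,0,0,0,0,0,7.1,-1,0,0,0,0,0,7.1,-1,0,0,0,0,0,7.1,-1]

```text
clock: 0.77
eef_pos: [0.1504, 0.4765, 0.3033]
tool_rot: [0.991, 0.133, -0.0, 0.001]
ft_force: [0.3, 0.1, -0.2]
grip_width: 0.0856
```

Emit:
drive_tool:
  steps: [0.02,0.018,0,0,0,5.5,-1,0.031,0.0275,0,0,0,0,-1,0.031,0.0275,0,0,0,0,-1,0.031,0.0275,0,0,0,0,-1,0.031,0.0275,0,0,0,0,-1,0.031,0.0275,0,0,0,0,-1,0.031,0.0275,0,0,0,0,-1,0.031,0.0275,0,0,0,0,-1]

```text
clock: 1.43
eef_pos: [0.4236, 0.3122, 0.3035]
tool_rot: [0.996, 0.089, -0.0, 0.0]
ft_force: [0.5, 1.2, 0.1]
grip_width: 0.0856
```

Emit:
drive_tool:
  steps: [0.031,0.0275,0,0,0,0,-1,0.031,0.0275,0,0,0,0,-1,0.02,0.018,0,0,0,0,-1,0,0,0,0,0,0,-1,0,0,0,0,0,0,-1]

```text
clock: 1.85
eef_pos: [0.5167, 0.2551, 0.3027]
tool_rot: [0.996, 0.087, -0.001, 0.0]
ft_force: [0.2, 0.2, -1.0]
grip_width: 0.0854
```

```bash
python3 - <<'E'
from h import *
from workcell import vision,bot
plan(.52,.25,.30,10.2)
m=vision.camera_model('wrist');p,d=vision.camera('wrist')
np.savez('pics/w1.npz',p=p,d=d,**m); cv2.imwrite('pics/w1.png',p[:,:,::-1])
E
```

```text
t 1.85 p [0.5167 0.2551 0.3027] yaw 10.00 w 0.0854 F [ 0.2  0.2 -1. ]
tool shift now-axes [0.0023 0.0056 0.0027] final-axes [0.0023 0.0056 0.0027] turn [ 0.02  0.12 -0.2 ] rows>= 1.0 world [ 0.0033 -0.0051 -0.0027]
```

View pics/w1.png

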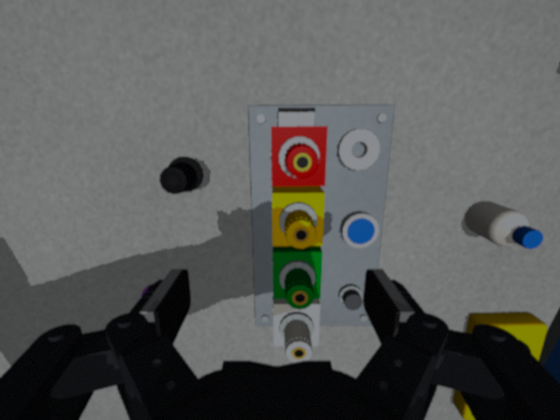

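Wrist view: the cap tops are at red (303,161), yellow (301,234), green (300,298) and white (298,352), with the jaws along the rack's x. I'll measure these and compare with the top view.

```bash
cat >> h.py <<'E'
def caps(p,d,m,pts,z0=.120,r=22,tol=.005):
    W=cloud(m,d); out=[]
    v,u=np.mgrid[:420,:560]
    for a,b in pts:
        s=(d>0)&(abs(u-a)<r)&(abs(v-b)<r)&(abs(W[...,2]-z0)<tol)
        q=W[s]; c,rr=cv2.minEnclosingCircle((q[:,:2]*1000).astype(np.float32))
        print('cap',(a,b),s.sum(),'med',np.median(q,0).round(4),'circ',np.round(c,1),round(rr,1),'ray',unproj(m,a,b,z0).round(4))
E
python3 - <<'E'
from h import *
f=np.load('pics/w1.npz');m={k:f[k] for k in('mtx','rvec','tvec')}
caps(f['p'],f['d'],m,[(303,161),(301,234),(300,298),(298,352)])
from workcell import vision
mt=vision.camera_model('top')
caps(np.load('pics/top0_p.npy'),np.load('pics/top0_d.npy'),mt,[(111,169),(146,163),(181,157),(216,151)],.1205,14,.003)
E
```

```text
cap (303, 161) 838 med [0.5301 0.3035 0.1195] circ [530.3 303. ] 13.9 ray [0.531  0.3036 0.12  ]
cap (301, 234) 700 med [0.5415 0.2404 0.1195] circ [541.8 239.4] 13.9 ray [0.5423 0.2394 0.12  ]
cap (300, 298) 598 med [0.5534 0.177  0.1195] circ [553.9 175.7] 14.3 ray [0.5544 0.1745 0.12  ]
cap (298, 352) 493 med [0.5646 0.1144 0.1194] circ [565.4 112.2] 14.5 ray [0.5649 0.1119 0.12  ]
cap (111, 169) 177 med [0.5304 0.3021 0.1214] circ [530.3 302.6] 14.2 ray [0.5306 0.3028 0.1205]
cap (146, 163) 169 med [0.5417 0.2381 0.1214] circ [541.8 238.5] 14.0 ray [0.5419 0.2388 0.1205]
cap (181, 157) 172 med [0.5531 0.1746 0.1216] circ [554.  174.7] 14.0 ray [0.5532 0.1748 0.1205]
cap (216, 151) 166 med [0.5645 0.1105 0.1215] circ [565.3 111. ] 13.8 ray [0.5645 0.1107 0.1205]
```

```bash
python3 - <<'E'
from h import *
plan(.5304,.3028,.158,10.1)
E
```

```text
t 1.90 p [0.5157 0.2559 0.303 ] yaw 10.11 w 0.0852 F [-0.5  0.1 -0.3]
tool shift now-axes [ 0.023  -0.0436  0.1449] final-axes [ 0.0227 -0.0436  0.145 ] turn [0.01 0.12 0.01] rows>= 4.0 world [ 0.0147  0.0469 -0.145 ]
```

Emit:
drive_tool:
  steps: [0.0115,-0.022,0.02,0,0,0,-1,0.0115,-0.022,0.03,0,0,0,-1,0,0,0.03,0,0,0,-1,0,0,0,0,0,0,-1,0,0,0,0,0,0,-1,0,0,0,0,0,0,-1]

```text
clock: 2.4
eef_pos: [0.5303, 0.3044, 0.2256]
tool_rot: [0.996, 0.089, 0.001, -0.0]
ft_force: [-0.5, 1.0, 1.1]
grip_width: 0.0859
```

```bash
python3 - <<'E'
from h import *
for i in range(3): plan(.5304,.3028,.158,10.1)
E
```

```text
t 2.40 p [0.5303 0.3044 0.2256] yaw 10.25 w 0.0859 F [-0.5  1.   1.1]
tool shift now-axes [-0.0002  0.0016  0.0676] final-axes [-0.0002  0.0016  0.0676] turn [-0.02 -0.06  0.15] rows>= 2.0 world [ 0.0001 -0.0016 -0.0676]
t 2.40 p [0.5303 0.3044 0.2256] yaw 10.25 w 0.0859 F [-0.5  1.   1.1]
tool shift now-axes [-0.0002  0.0016  0.0676] final-axes [-0.0002  0.0016  0.0676] turn [-0.02 -0.06  0.15] rows>= 2.0 world [ 0.0001 -0.0016 -0.0676]
t 2.40 p [0.5303 0.3044 0.2256] yaw 10.25 w 0.0859 F [-0.5  1.   1.1]
tool shift now-axes [-0.0002  0.0016  0.0676] final-axes [-0.0002  0.0016  0.0676] turn [-0.02 -0.06  0.15] rows>= 2.0 world [ 0.0001 -0.0016 -0.0676]
```

Emit:
drive_tool:
  steps: [0,0.001,0.03,0,0,0,-1,0,0,0.025,0,0,0,-1,0,0,0.012,0,0,0,-1,0,0,0,0,0,0,-1,0,0,0,0,0,0,-1]

```text
clock: 2.82
eef_pos: [0.5315, 0.3029, 0.159]
tool_rot: [0.996, 0.089, 0.001, -0.001]
ft_force: [-0.2, -0.3, 0.8]
grip_width: 0.0853
```

```bash
python3 - <<'E'
from h import *
from workcell import vision,bot
plan(.5304,.3028,.158,10.1)
p,d=vision.camera('wrist'); cv2.imwrite('pics/w2.png',p[:,:,::-1])
E
```

```text
t 2.82 p [0.5315 0.3029 0.159 ] yaw 10.16 w 0.0853 F [-0.2 -0.3  0.8]
tool shift now-axes [-0.0011 -0.0001  0.001 ] final-axes [-0.0011 -0.0001  0.001 ] turn [-0.05 -0.13  0.06] rows>= 1.0 world [-0.0011 -0.0001 -0.001 ]
```

View pics/w2.png

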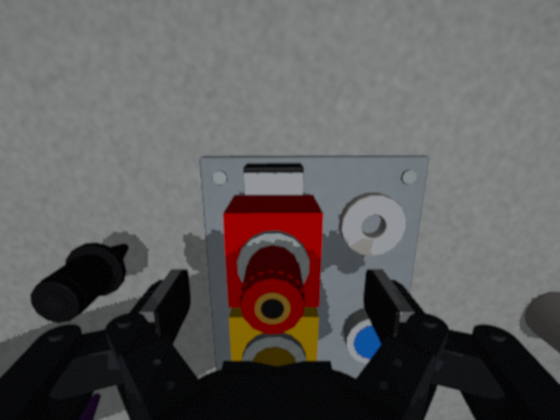

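The jaws straddle the red cap, centred at (273,305) between the pads at 187 and 367. Closing and lifting.

Emit:
drive_tool:
  steps: [0,0,0,0,0,0,1,0,0,0,0,0,0,1,0,0,0,0,0,0,1,0,0,0,0,0,0,1,0,0,0,0,0,0,1,0,0,0,0,0,0,1,0,0,0,0,0,0,1,0,0,0,0,0,0,1]

```text
clock: 3.53
eef_pos: [0.5311, 0.3029, 0.1576]
tool_rot: [0.996, 0.089, 0.0, -0.0]
ft_force: [-1.2, -0.4, 5.7]
grip_width: 0.0267
```

Emit:
drive_tool:
  steps: [0,0,-0.005,0,0,0,1,0,0,-0.015,0,0,0,1,0,0,-0.03,0,0,0,1,0,0,-0.035,0,0,0,1,0,0,-0.035,0,0,0,1,0,0,0,0,0,0,1,0,0,0,0,0,0,1]

```text
clock: 4.12
eef_pos: [0.5319, 0.3033, 0.2794]
tool_rot: [0.996, 0.089, 0.002, -0.001]
ft_force: [0.1, 0.2, -2.1]
grip_width: 0.0267
```

```bash
python3 - <<'E'
from h import *
from workcell import vision,bot
plan(.5099,-.125,.28,-3.55)
m=vision.camera_model('wrist');p,d=vision.camera('wrist'); cv2.imwrite('pics/w3.png',p[:,:,::-1]);np.savez('pics/w3.npz',p=p,d=d,**m)
p,d=vision.camera('side'); cv2.imwrite('pics/s3.png',p[:,:,::-1])
E
```

```text
t 4.12 p [0.5319 0.3033 0.2794] yaw 10.18 w 0.0267 F [ 0.1  0.2 -2.1]
tool shift now-axes [-0.0973  0.4177 -0.0018] final-axes [ 0.0046  0.4288 -0.0006] turn [-0.13 -0.26 13.73] rows>= 11.0 world [-0.022  -0.4283  0.0006]
```

View pics/w3.png

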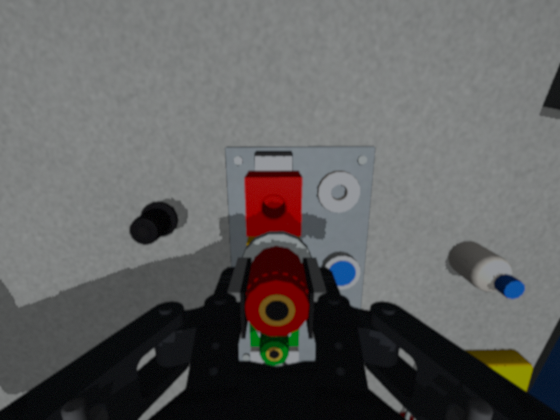

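View pics/s3.png

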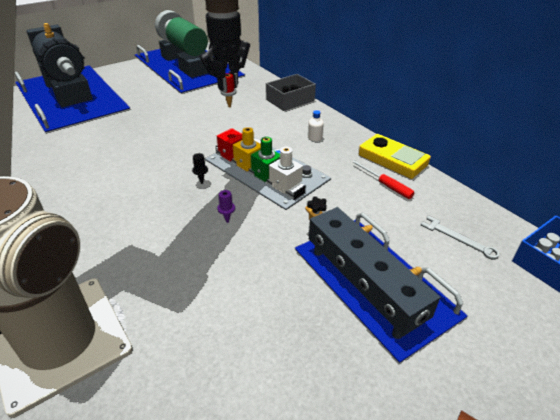

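The red nozzle is held upright and clear of the rack. Next I measure its offset in the hand and move to port 1.

```bash
cat >> h.py <<'E'
def inhand(f,tcp,R):
    """cap top centre in tool frame from wrist depth: cap top is 38 mm ahead of TCP"""
    m={k:f[k] for k in('mtx','rvec','tvec')}; W=cloud(m,f['d'])
    P=R.inv().apply((W-tcp).reshape(-1,3)).reshape(W.shape)
    s=(f['d']>0)&(abs(P[...,0])<.02)&(abs(P[...,1])<.025)&(P[...,2]>.026)&(P[...,2]<.05)
    q=P[s]; z0=np.median(q[:,2][q[:,2]<np.percentile(q[:,2],60)]); t=q[abs(q[:,2]-z0)<.0025]
    c,r=cv2.minEnclosingCircle((t[:,:2]*1000).astype(np.float32)); print('inhand n',len(t),'ztop',z0.round(4),'circ mm',np.round(c,1),round(r,1),'med',np.median(t,0).round(4))
E
python3 - <<'E'
from h import *
from workcell import bot
o=bot.get_obs(); inhand(np.load('pics/w3.npz'),o['eef_pos'],Ro.from_quat(o['tool_rot']))
E
```

```text
inhand n 3492 ztop 0.0339 circ mm [ 0.5 -1.9] 21.6 med [ 0.0024 -0.0028  0.0342]
```

Emit:
drive_tool:
  steps: [0,0,0,0,0,6.9,1,0,0.01,0,0,0,6.8,1,0.0005,0.025,0,0,0,0,1,0.0005,0.04,0,0,0,0,1,0.0005,0.04,0,0,0,0,1,0.0005,0.04,0,0,0,0,1,0.0005,0.04,0,0,0,0,1,0.0005,0.04,0,0,0,0,1]

```text
clock: 4.88
eef_pos: [0.519, 0.0662, 0.2744]
tool_rot: [1.0, -0.03, -0.002, 0.0]
ft_force: [0.2, 0.1, -1.1]
grip_width: 0.0267
```

Emit:
drive_tool:
  steps: [0.0005,0.04,0,0,0,0,1,0.0005,0.035,0,0,0,0,1,0,0.025,0,0,0,0,1,0,0.015,0,0,0,0,1,0,0,0,0,0,0,1,0,0,0,0,0,0,1]

```text
clock: 5.38
eef_pos: [0.5135, -0.0475, 0.2749]
tool_rot: [0.999, -0.032, -0.002, -0.0]
ft_force: [-0.2, -0.1, -1.2]
grip_width: 0.0267
```

```bash
python3 - <<'E'
from h import *
from workcell import vision,bot
plan(.5099,-.125,.28,-3.55)
o=bot.get_obs()
m=vision.camera_model('wrist');p,d=vision.camera('wrist'); cv2.imwrite('pics/w4.png',p[:,:,::-1]);np.savez('pics/w4.npz',p=p,d=d,**m)
inhand(np.load('pics/w4.npz'),o['eef_pos'],Ro.from_quat(o['tool_rot']))
E
```

```text
t 5.38 p [ 0.5135 -0.0475  0.2749] yaw -3.65 w 0.0267 F [-0.2 -0.1 -1.2]
tool shift now-axes [ 0.0013  0.0776 -0.0051] final-axes [ 0.0012  0.0776 -0.0051] turn [-0.03  0.24 -0.1 ] rows>= 2.0 world [-0.0036 -0.0775  0.0051]
inhand n 3547 ztop 0.0375 circ mm [ 0.6 -2.5] 21.0 med [ 0.0008 -0.0022  0.038 ]
```

View pics/w4.png

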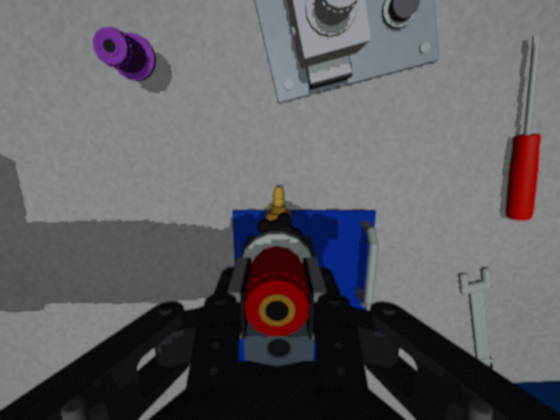

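```bash
cat >> h.py <<'E'
def inhand2(f,tcp,R):
    m={k:f[k] for k in('mtx','rvec','tvec')}; W=cloud(m,f['d'])
    P=R.inv().apply((W-tcp).reshape(-1,3)).reshape(W.shape)
    s=(f['d']>0)&(abs(P[...,0])<.006)&(abs(P[...,1])<.03)&(P[...,2]>.026)&(P[...,2]<.05)
    q=P[s]
    h,e=np.histogram(q[:,2],bins=np.arange(.026,.051,.001)); zt=e[h.argmax()]+.0005
    t=q[abs(q[:,2]-zt)<.002]; print('ztop %.4f'%np.median(t[:,2]),'y range',np.percentile(t[:,1],[1,99]).round(4),'mid %.4f'%np.percentile(t[:,1],[1,99]).mean())
E
python3 - <<'E'
from h import *
from workcell import bot
o=bot.get_obs(); inhand2(np.load('pics/w4.npz'),o['eef_pos'],Ro.from_quat(o['tool_rot']))
E
```

```text
ztop 0.0383 y range [-0.0131  0.0132] mid 0.0000
```

Emit:
drive_tool:
  steps: [0.0005,0.035,0,0,0,0,1,0.0005,0.03,0,0,0,0,1,0,0.0125,0,0,0,0,1,0,0,0,0,0,0,1,0,0,0,0,0,0,1,0,0,0,0,0,0,1]

```text
clock: 5.93
eef_pos: [0.5108, -0.1229, 0.2765]
tool_rot: [1.0, -0.03, -0.0, -0.001]
ft_force: [-0.2, 0.2, -1.5]
grip_width: 0.0266
```

```bash
python3 - <<'E'
from h import *
from workcell import vision,bot
plan(.5099,-.125,.177,-3.55)
m=vision.camera_model('wrist');p,d=vision.camera('wrist'); cv2.imwrite('pics/w5.png',p[:,:,::-1]);np.savez('pics/w5.npz',p=p,d=d,**m)
o=bot.get_obs()
inhand2(np.load('pics/w5.npz'),o['eef_pos'],Ro.from_quat(o['tool_rot']))
p,d=vision.camera('side'); cv2.imwrite('pics/s5.png',p[:,:,::-1]); 
p,d=vision.camera('top'); cv2.imwrite('pics/t5.png',p[:,:,::-1])
E
```

```text
t 5.93 p [ 0.5108 -0.1229  0.2765] yaw -3.44 w 0.0266 F [-0.2  0.2 -1.5]
tool shift now-axes [-0.0007  0.0023  0.0995] final-axes [-0.0008  0.0022  0.0995] turn [-0.06  0.05  0.11] rows>= 3.0 world [-0.0009 -0.0021 -0.0995]
ztop 0.0381 y range [-0.0138  0.0125] mid -0.0007
```

View pics/s5.png

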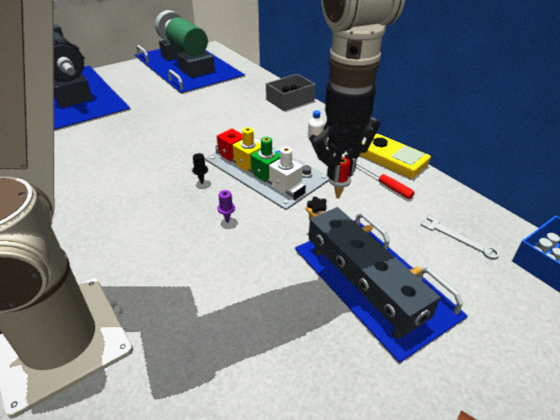

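The red nozzle hangs at (342,170) above the left port by the tap, centred in the hand. Lowering in stages.

Emit:
drive_tool:
  steps: [-0.0005,0.002,0.02,0,0,0,1,0,0,0.025,0,0,0,1,0,0,0.01,0,0,0,1,0,0,0,0,0,0,1,0,0,0,0,0,0,1]

```text
clock: 6.5
eef_pos: [0.51, -0.1257, 0.2218]
tool_rot: [1.0, -0.03, -0.001, -0.0]
ft_force: [0.4, 0.3, -1.2]
grip_width: 0.0271
```

```bash
python3 - <<'E'
from h import *
plan(.5099,-.125,.177,-3.55)
E
```

```text
t 6.50 p [ 0.51   -0.1257  0.2218] yaw -3.48 w 0.0271 F [ 0.4  0.3 -1.2]
tool shift now-axes [-0.0001 -0.0006  0.0448] final-axes [-0.0001 -0.0006  0.0448] turn [-0.02  0.08  0.07] rows>= 2.0 world [-0.0001  0.0007 -0.0448]
```

Emit:
drive_tool:
  steps: [0,-0.0005,0.012,0,0,0,1,0,0,0.012,0,0,0,1,0,0,0.01,0,0,0,1,0,0,0,0,0,0,1,0,0,0,0,0,0,1]

```text
clock: 6.92
eef_pos: [0.5104, -0.1256, 0.1883]
tool_rot: [1.0, -0.031, -0.0, -0.0]
ft_force: [-0.2, 1.5, -1.6]
grip_width: 0.0266
```

```bash
python3 - <<'E'
from h import *
plan(.5099,-.125,.177,-3.55)
E
```

```text
t 6.92 p [ 0.5104 -0.1256  0.1883] yaw -3.51 w 0.0266 F [-0.2  1.5 -1.6]
tool shift now-axes [-0.0005 -0.0006  0.0113] final-axes [-0.0005 -0.0006  0.0113] turn [-0.    0.    0.04] rows>= 1.0 world [-0.0005  0.0006 -0.0113]
```

Emit:
drive_tool:
  steps: [0,0,0.004,0,0,0,1,0,0,0.003,0,0,0,1,0,0,0.002,0,0,0,1,0,0,0.001,0,0,0,1,0,0,0.0005,0,0,0,1,0,0,0,0,0,0,1,0,0,0,0,0,0,1]

```text
clock: 7.5
eef_pos: [0.5103, -0.1257, 0.1775]
tool_rot: [1.0, -0.031, 0.0, 0.0]
ft_force: [-0.2, 0.4, -1.4]
grip_width: 0.0263
```

Emit:
drive_tool:
  steps: [0,0,0.001,0,0,0,1,0,0,0,0,0,0,1,0,0,0,0,0,0,1]

```text
clock: 7.75
eef_pos: [0.5105, -0.1258, 0.1767]
tool_rot: [1.0, -0.031, 0.0, 0.0]
ft_force: [0.2, -0.3, -1.1]
grip_width: 0.0268
```

Emit:
drive_tool:
  steps: [0,0,0.001,0,0,0,1,0,0,0,0,0,0,1,0,0,0,0,0,0,1]

```text
clock: 8.0
eef_pos: [0.5104, -0.1258, 0.1766]
tool_rot: [1.0, -0.031, 0.001, 0.0]
ft_force: [-2.4, 0.5, 6.1]
grip_width: 0.0269
```

Contact force has risen to about +7 N, so the flange is seated. Releasing and rising.

Emit:
drive_tool:
  steps: [0,0,0,0,0,0,0.2,0,0,0,0,0,0,-1,0,0,0,0,0,0,-1,0,0,0,0,0,0,-1,0,0,0,0,0,0,-1,0,0,0,0,0,0,-1,0,0,0,0,0,0,-1]

```text
clock: 8.58
eef_pos: [0.5102, -0.1257, 0.1753]
tool_rot: [1.0, -0.031, -0.0, -0.0]
ft_force: [-0.9, 0.2, 0.0]
grip_width: 0.0855
```

Emit:
drive_tool:
  steps: [0,0,-0.015,0,0,0,-1,0,0,-0.03,0,0,0,-1,0,0,-0.035,0,0,0,-1,0,-0.03,-0.02,0,0,0,-1,0,-0.03,0,0,0,0,-1,0,0,0,0,0,0,-1]

```text
clock: 9.08
eef_pos: [0.515, -0.0624, 0.2775]
tool_rot: [1.0, -0.029, 0.002, -0.001]
ft_force: [-0.5, -0.8, -0.4]
grip_width: 0.0853
```

```bash
python3 - <<'E'
from h import *
from workcell import vision,bot
plan(.5418,.2388,.28,10.1)
p,d=vision.camera('side'); cv2.imwrite('pics/s6.png',cv2.resize(p[100:370,200:480],None,fx=2,fy=2)[:,:,::-1]); 
m=vision.camera_model('wrist');p,d=vision.camera('wrist'); cv2.imwrite('pics/w6.png',p[:,:,::-1]);np.savez('pics/w6.npz',p=p,d=d,**m)
E
```

```text
t 9.08 p [ 0.515  -0.0624  0.2775] yaw -3.28 w 0.0853 F [-0.5 -0.8 -0.4]
tool shift now-axes [ 0.0095 -0.3022 -0.0019] final-axes [ 0.0792 -0.2918 -0.0025] turn [ -0.09  -0.25 -13.38] rows>= 8.0 world [0.0268 0.3012 0.0025]
```

View pics/s6.png

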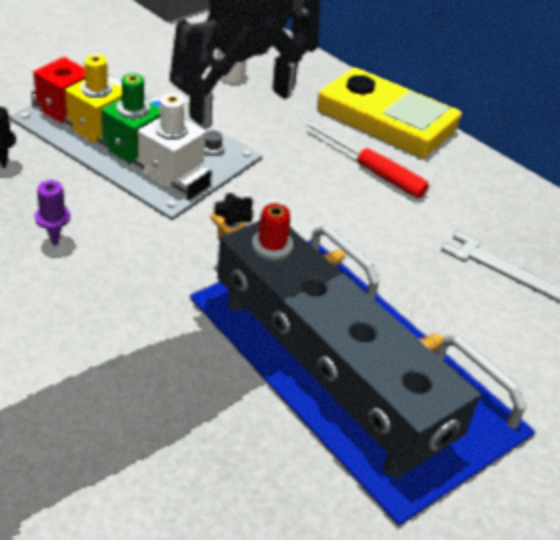

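View pics/w6.png

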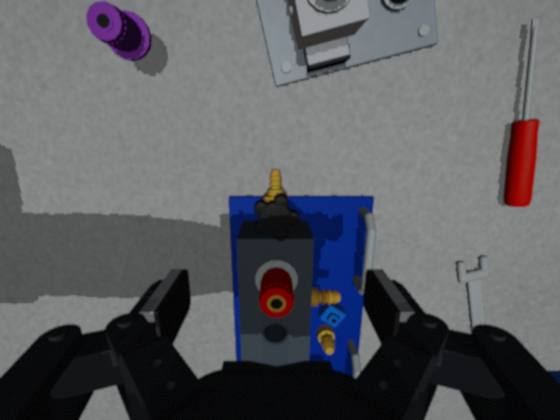

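Red stands upright in port 1, flange flat on the block (side crop (274,230)), and ports 2 to 4 are free. On to yellow.

Emit:
drive_tool:
  steps: [0,0,0,0,0,-6.7,-1,0,0,0,0,0,-6.7,-1,0.01,-0.037,0,0,0,0,-1,0.011,-0.04,0,0,0,0,-1,0.011,-0.04,0,0,0,0,-1,0.011,-0.04,0,0,0,0,-1,0.011,-0.04,0,0,0,0,-1,0.01,-0.036,0,0,0,0,-1]

```text
clock: 9.85
eef_pos: [0.5369, 0.1758, 0.2745]
tool_rot: [0.996, 0.086, -0.001, 0.0]
ft_force: [0.3, -0.9, -0.4]
grip_width: 0.0855
```

Emit:
drive_tool:
  steps: [0.008,-0.031,0,0,0,0,-1,0.007,-0.028,0.01,0,0,0,-1,0,0,0.02,0,0,0,-1,0,0,0.025,0,0,0,-1,0,0,0,0,0,0,-1,0,0,0,0,0,0,-1]

```text
clock: 10.35
eef_pos: [0.5407, 0.2341, 0.2182]
tool_rot: [0.996, 0.086, -0.003, 0.001]
ft_force: [0.8, 0.3, -0.3]
grip_width: 0.0855
```

```bash
python3 - <<'E'
from h import *
plan(.5418,.2388,.158,10.1)
E
```

```text
t 10.35 p [0.5407 0.2341 0.2182] yaw 9.83 w 0.0855 F [ 0.8  0.3 -0.3]
tool shift now-axes [ 0.0023 -0.0045  0.0602] final-axes [ 0.0019 -0.0044  0.0602] turn [ 0.1   0.32 -0.27] rows>= 2.0 world [ 0.0011  0.0047 -0.0602]
```

Emit:
drive_tool:
  steps: [0.002,-0.0045,0.025,0,0.1,-0.2,-1,0,0,0.025,0,0,0,-1,0,0,0.01,0,0,0,-1,0,0,0,0,0,0,-1,0,0,0,0,0,0,-1]

```text
clock: 10.77
eef_pos: [0.5434, 0.2397, 0.1612]
tool_rot: [0.996, 0.087, 0.001, -0.0]
ft_force: [0.1, -0.1, 0.6]
grip_width: 0.0852
```

```bash
python3 - <<'E'
from h import *
plan(.5418,.2388,.158,10.1)
E
```

```text
t 10.77 p [0.5434 0.2397 0.1612] yaw 10.02 w 0.0852 F [ 0.1 -0.1  0.6]
tool shift now-axes [-0.0017  0.0006  0.0032] final-axes [-0.0017  0.0006  0.0032] turn [ 0.   -0.11 -0.08] rows>= 1.0 world [-0.0016 -0.0009 -0.0032]
```

Emit:
drive_tool:
  steps: [-0.0012,0.0005,0.003,0,0,0,-1,0,0,0,0,0,0,1,0,0,0,0,0,0,1,0,0,0,0,0,0,1,0,0,0,0,0,0,1,0,0,0,0,0,0,1,0,0,0,0,0,0,1,0,0,0,0,0,0,1]

```text
clock: 11.43
eef_pos: [0.5422, 0.2397, 0.1581]
tool_rot: [0.996, 0.088, 0.002, -0.0]
ft_force: [0.2, -0.7, 3.7]
grip_width: 0.027
```

Emit:
drive_tool:
  steps: [0,0,0,0,0,0,1,0,0,-0.005,0,0,0,1,0,0,-0.015,0,0,0,1,0,0,-0.03,0,0,0,1,0,0,-0.035,0,0,0,1,0,0,-0.035,0,0,0,1,0,0,0,0,0,0,1,0,0,0,0,0,0,1]

```text
clock: 12.1
eef_pos: [0.5426, 0.2399, 0.2799]
tool_rot: [0.996, 0.088, 0.003, -0.001]
ft_force: [0.5, 0.6, -2.6]
grip_width: 0.0265
```

```bash
python3 - <<'E'
from h import *
from workcell import vision,bot
plan(.5057,-.1905,.28,-3.55)
o=bot.get_obs()
m=vision.camera_model('wrist');p,d=vision.camera('wrist'); cv2.imwrite('pics/w7.png',p[:,:,::-1]);np.savez('pics/w7.npz',p=p,d=d,**m)
inhand2(np.load('pics/w7.npz'),o['eef_pos'],Ro.from_quat(o['tool_rot']))
E
```

```text
t 12.10 p [0.5426 0.2399 0.2799] yaw 10.08 w 0.0265 F [ 0.5  0.6 -2.6]
tool shift now-axes [-0.1116  0.4173 -0.0013] final-axes [-1.020e-02  4.318e-01 -1.000e-04] turn [-0.11 -0.37 13.63] rows>= 11.0 world [-3.690e-02 -4.304e-01  1.000e-04]
ztop 0.0384 y range [-0.0129  0.0134] mid 0.0002
```

View pics/w7.png

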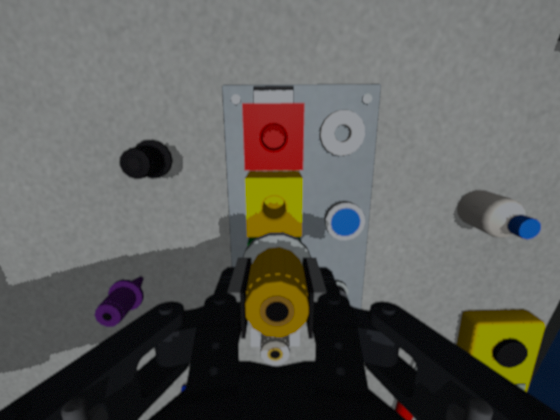

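Yellow is held and centred, at (276,300). Moving to port 2, slightly higher so it clears the red cap.

Emit:
drive_tool:
  steps: [0,0,-0.005,0,-0.2,6.8,1,0,0.01,-0.005,0,0,6.8,1,-0.001,0.03,0,0,0,0,1,-0.001,0.04,0,0,0,0,1,-0.001,0.04,0,0,0,0,1,-0.001,0.04,0,0,0,0,1,-0.001,0.04,0,0,0,0,1,-0.001,0.04,0,0,0,0,1]

```text
clock: 12.82
eef_pos: [0.5203, -0.0014, 0.285]
tool_rot: [1.0, -0.03, -0.003, 0.0]
ft_force: [1.3, 0.4, -1.2]
grip_width: 0.0266
```

Emit:
drive_tool:
  steps: [-0.001,0.04,0,0,0,0,1,-0.001,0.04,0,0,0,0,1,-0.001,0.04,0,0,0,0,1,-0.001,0.03,0,0,0,0,1,0,0.025,0,0,0,0,1,0,0.012,0,0,0,0,1,0,0,0,0,0,0,1,0,0,0,0,0,0,1]

```text
clock: 13.48
eef_pos: [0.5058, -0.1859, 0.2858]
tool_rot: [1.0, -0.031, -0.003, -0.001]
ft_force: [0.9, 0.2, -1.6]
grip_width: 0.0264
```

```bash
python3 - <<'E'
from h import *
plan(.5058,-.1904,.177,-3.55)
E
```

```text
t 13.48 p [ 0.5058 -0.1859  0.2858] yaw -3.58 w 0.0264 F [ 0.9  0.2 -1.6]
tool shift now-axes [0.0008 0.0046 0.1088] final-axes [0.0002 0.0045 0.1088] turn [-0.09  0.29 -0.03] rows>= 3.0 world [-0.     -0.0045 -0.1088]
```

Emit:
drive_tool:
  steps: [0.0003,0.0045,0.02,0,0.25,0,1,0,0,0.025,0,0,0,1,0,0,0.018,0,0,0,1,0,0,0,0,0,0,1,0,0,0,0,0,0,1]

```text
clock: 13.9
eef_pos: [0.506, -0.1888, 0.2233]
tool_rot: [1.0, -0.03, -0.001, -0.001]
ft_force: [0.4, 0.8, -0.8]
grip_width: 0.0263
```

```bash
python3 - <<'E'
from h import *
plan(.5058,-.1904,.177,-3.55)
E
```

```text
t 13.90 p [ 0.506  -0.1888  0.2233] yaw -3.39 w 0.0263 F [ 0.4  0.8 -0.8]
tool shift now-axes [-0.0001  0.0017  0.0463] final-axes [-0.0001  0.0016  0.0463] turn [-0.08  0.07  0.16] rows>= 2.0 world [-0.0002 -0.0016 -0.0463]
```

Emit:
drive_tool:
  steps: [0,0.001,0.012,0,0,0,1,0,0,0.012,0,0,0,1,0,0,0.01,0,0,0,1,0,0,0,0,0,0,1,0,0,0,0,0,0,1]

```text
clock: 14.32
eef_pos: [0.5069, -0.1912, 0.1909]
tool_rot: [1.0, -0.03, 0.001, 0.0]
ft_force: [0.2, 0.3, -1.7]
grip_width: 0.0268
```

```bash
python3 - <<'E'
from h import *
plan(.5058,-.1904,.177,-3.55)
E
```

```text
t 14.32 p [ 0.5069 -0.1912  0.1909] yaw -3.47 w 0.0268 F [ 0.2  0.3 -1.7]
tool shift now-axes [-0.0012 -0.0007  0.0139] final-axes [-0.0012 -0.0007  0.0139] turn [ 0.01 -0.15  0.08] rows>= 1.0 world [-0.0011  0.0008 -0.0139]
```

Emit:
drive_tool:
  steps: [-0.0005,-0.0005,0.004,0,0,0,1,0,0,0.004,0,0,0,1,0,0,0.003,0,0,0,1,0,0,0.0015,0,0,0,1,0,0,0.001,0,0,0,1,0,0,0.0005,0,0,0,1,0,0,0,0,0,0,1,0,0,0,0,0,0,1]

```text
clock: 14.98
eef_pos: [0.5063, -0.1912, 0.1771]
tool_rot: [1.0, -0.031, 0.002, 0.0]
ft_force: [-1.6, 0.9, 4.0]
grip_width: 0.0266
```

Emit:
drive_tool:
  steps: [0,0,0.0005,0,0,0,1,0,0,0,0,0,0,1]

```text
clock: 15.15
eef_pos: [0.5063, -0.1912, 0.1771]
tool_rot: [1.0, -0.031, 0.002, 0.0]
ft_force: [-2.8, 1.1, 7.7]
grip_width: 0.0267
```

Emit:
drive_tool:
  steps: [0,0,0,0,0,0,0.2,0,0,0,0,0,0,-1,0,0,0,0,0,0,-1,0,0,0,0,0,0,-1,0,0,0,0,0,0,-1,0,0,0,0,0,0,-1,0,0,0,0,0,0,-1]

```text
clock: 15.73
eef_pos: [0.5063, -0.1911, 0.1759]
tool_rot: [1.0, -0.031, 0.001, 0.0]
ft_force: [0.6, -0.2, -0.4]
grip_width: 0.0856
```

Emit:
drive_tool:
  steps: [0,0,-0.015,0,0,0,-1,0,0,-0.03,0,0,0,-1,0,0,-0.035,0,0,0,-1,0,-0.03,-0.02,0,0,0,-1,0,-0.03,0,0,0,0,-1,0,0,0,0,0,0,-1]

```text
clock: 16.23
eef_pos: [0.5107, -0.1278, 0.2781]
tool_rot: [1.0, -0.029, 0.003, -0.001]
ft_force: [-0.5, 0.7, -0.5]
grip_width: 0.0857
```

```bash
python3 - <<'E'
from h import *
from workcell import vision,bot
plan(.554,.1752,.28,10.1)
p,d=vision.camera('side'); cv2.imwrite('pics/s8.png',cv2.resize(p[100:370,200:480],None,fx=2,fy=2)[:,:,::-1]); 
E
```

```text
t 16.23 p [ 0.5107 -0.1278  0.2781] yaw -3.29 w 0.0857 F [-0.5  0.7 -0.5]
tool shift now-axes [ 0.0259 -0.305  -0.0013] final-axes [ 0.0958 -0.2907 -0.0019] turn [ -0.03  -0.39 -13.39] rows>= 8.0 world [0.0433 0.303  0.0019]
```

View pics/s8.png

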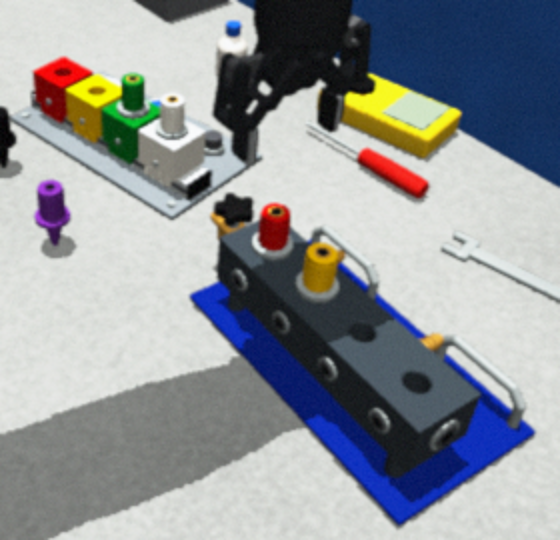

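Red (274,230) and yellow (319,270) both sit upright and flat in ports 1 and 2. On to green.

Emit:
drive_tool:
  steps: [0,0,0,0,-0.3,-6.7,-1,0,0,0,0,0,-6.8,-1,0.012,-0.036,0,0,0,0,-1,0.013,-0.039,0,0,0,0,-1,0.013,-0.039,0,0,0,0,-1,0.013,-0.039,0,0,0,0,-1,0.013,-0.039,0,0,0,0,-1,0.012,-0.037,0,0,0,0,-1]

```text
clock: 16.95
eef_pos: [0.5449, 0.1087, 0.275]
tool_rot: [0.996, 0.087, -0.002, 0.0]
ft_force: [1.7, -0.2, 0.6]
grip_width: 0.0856
```

Emit:
drive_tool:
  steps: [0.011,-0.033,0,0,0,0,-1,0.009,-0.028,0.01,0,0,0,-1,0,0,0.02,0,0,0,-1,0,0,0.025,0,0,0,-1,0,0,0,0,0,0,-1,0,0,0,0,0,0,-1]

```text
clock: 17.45
eef_pos: [0.5528, 0.1702, 0.2188]
tool_rot: [0.996, 0.087, -0.004, 0.001]
ft_force: [0.7, -1.2, -0.1]
grip_width: 0.0854
```

```bash
python3 - <<'E'
from h import *
plan(.554,.1752,.158,10.1)
E
```

```text
t 17.45 p [0.5528 0.1702 0.2188] yaw 9.96 w 0.0854 F [ 0.7 -1.2 -0.1]
tool shift now-axes [ 0.0025 -0.0048  0.0607] final-axes [ 0.0021 -0.0047  0.0608] turn [ 0.05  0.45 -0.14] rows>= 2.0 world [ 0.0012  0.005  -0.0608]
```

Emit:
drive_tool:
  steps: [0.0018,-0.004,0.025,0,0.3,-0.1,-1,0,0,0.025,0,0,0,-1,0,0,0.01,0,0,0,-1,0,0,0,0,0,0,-1,0,0,0,0,0,0,-1]

```text
clock: 17.87
eef_pos: [0.5554, 0.1748, 0.1616]
tool_rot: [0.996, 0.087, 0.001, -0.0]
ft_force: [0.5, 0.2, 0.3]
grip_width: 0.0856
```

```bash
python3 - <<'E'
from h import *
plan(.554,.1752,.158,10.1)
E
```

```text
t 17.87 p [0.5554 0.1748 0.1616] yaw 10.02 w 0.0856 F [0.5 0.2 0.3]
tool shift now-axes [-0.0013 -0.0007  0.0036] final-axes [-0.0013 -0.0007  0.0036] turn [-0.   -0.16 -0.08] rows>= 1.0 world [-0.0014  0.0004 -0.0036]
```

Emit:
drive_tool:
  steps: [-0.001,-0.0005,0.003,0,-0.1,0,-1,0,0,0,0,0,0,1,0,0,0,0,0,0,1,0,0,0,0,0,0,1,0,0,0,0,0,0,1,0,0,0,0,0,0,1,0,0,0,0,0,0,1,0,0,0,0,0,0,1]

```text
clock: 18.53
eef_pos: [0.5542, 0.1758, 0.1584]
tool_rot: [0.996, 0.088, 0.001, -0.0]
ft_force: [0.3, -1.0, 3.5]
grip_width: 0.0266
```

Emit:
drive_tool:
  steps: [0,0,0,0,0,0,1,0,0,-0.005,0,0,0,1,0,0,-0.015,0,0,0,1,0,0,-0.03,0,0,0,1,0,0,-0.035,0,0,0,1,0,0,-0.04,0,0,0,1,0,0,-0.005,0,0,0,1,0,0,0,0,0,0,1]

```text
clock: 19.2
eef_pos: [0.5552, 0.1761, 0.2914]
tool_rot: [0.996, 0.088, 0.004, -0.001]
ft_force: [0.3, 0.5, -1.9]
grip_width: 0.0265
```

```bash
python3 - <<'E'
from h import *
from workcell import vision,bot
plan(.5017,-.2556,.28,-3.55)
o=bot.get_obs()
m=vision.camera_model('wrist');p,d=vision.camera('wrist'); cv2.imwrite('pics/w9.png',p[:,:,::-1]);np.savez('pics/w9.npz',p=p,d=d,**m)
inhand2(np.load('pics/w9.npz'),o['eef_pos'],Ro.from_quat(o['tool_rot']))
E
```

```text
t 19.20 p [0.5552 0.1761 0.2914] yaw 10.08 w 0.0265 F [ 0.3  0.5 -1.9]
tool shift now-axes [-0.1283  0.4156  0.01  ] final-axes [-0.0267  0.4341  0.0114] turn [-0.11 -0.45 13.63] rows>= 11.0 world [-0.0535 -0.4317 -0.0114]
ztop 0.0388 y range [-0.0129  0.0133] mid 0.0002
```

View pics/w9.png

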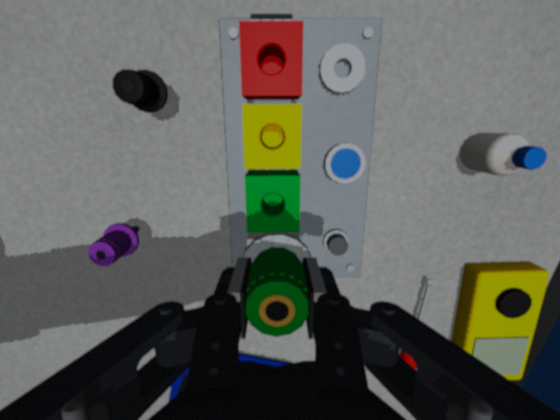

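Green is held and centred, at (276,300). Moving to port 3.

Emit:
drive_tool:
  steps: [0,0,0,0,-0.2,6.8,1,0,0.012,0,0,0,6.8,1,-0.003,0.03,0,0,0,0,1,-0.003,0.04,0,0,0,0,1,-0.003,0.04,0,0,0,0,1,-0.003,0.04,0,0,0,0,1,-0.003,0.04,0,0,0,0,1,-0.003,0.04,0,0,0,0,1]

```text
clock: 19.92
eef_pos: [0.5205, -0.0663, 0.285]
tool_rot: [1.0, -0.03, -0.004, -0.0]
ft_force: [0.2, 0.2, -1.1]
grip_width: 0.0269
```

Emit:
drive_tool:
  steps: [-0.003,0.04,0,0,0,0,1,-0.002,0.04,0,0,0,0,1,-0.002,0.04,0,0,0,0,1,-0.001,0.03,0,0,0,0,1,0,0.025,0,0,0,0,1,0,0.015,0,0,0,0,1,0,0,0,0,0,0,1,0,0,0,0,0,0,1]

```text
clock: 20.58
eef_pos: [0.502, -0.2539, 0.286]
tool_rot: [1.0, -0.031, -0.003, -0.001]
ft_force: [-0.6, -0.5, -1.4]
grip_width: 0.0265
```

```bash
python3 - <<'E'
from h import *
plan(.5017,-.2556,.177,-3.55)
E
```

```text
t 20.58 p [ 0.502  -0.2539  0.286 ] yaw -3.59 w 0.0265 F [-0.6 -0.5 -1.4]
tool shift now-axes [0.0005 0.0019 0.109 ] final-axes [-0.0002  0.0017  0.109 ] turn [-0.11  0.34 -0.04] rows>= 3.0 world [-0.0003 -0.0017 -0.109 ]
```

Emit:
drive_tool:
  steps: [0,0.0025,0.02,0,0.25,0,1,0,0,0.025,0,0,0,1,0,0,0.018,0,0,0,1,0,0,0,0,0,0,1,0,0,0,0,0,0,1]

```text
clock: 21.0
eef_pos: [0.5021, -0.2545, 0.2237]
tool_rot: [1.0, -0.03, -0.001, -0.001]
ft_force: [-0.1, 0.2, -1.3]
grip_width: 0.0267
```

```bash
python3 - <<'E'
from h import *
plan(.5017,-.2556,.177,-3.55)
E
```

```text
t 21.00 p [ 0.5021 -0.2545  0.2237] yaw -3.39 w 0.0267 F [-0.1  0.2 -1.3]
tool shift now-axes [-0.0002  0.0012  0.0467] final-axes [-0.0003  0.0011  0.0467] turn [-0.1   0.11  0.16] rows>= 2.0 world [-0.0004 -0.0011 -0.0467]
```

Emit:
drive_tool:
  steps: [-0.0005,0.0005,0.012,0,0,0,1,0,0,0.012,0,0,0,1,0,0,0.01,0,0,0,1,0,0,0,0,0,0,1,0,0,0,0,0,0,1]

```text
clock: 21.42
eef_pos: [0.5024, -0.2566, 0.1914]
tool_rot: [1.0, -0.03, 0.001, 0.0]
ft_force: [1.1, 0.1, -1.7]
grip_width: 0.0261
```

```bash
python3 - <<'E'
from h import *
plan(.5017,-.2556,.177,-3.55)
E
```

```text
t 21.42 p [ 0.5024 -0.2566  0.1914] yaw -3.48 w 0.0261 F [ 1.1  0.1 -1.7]
tool shift now-axes [-0.0007 -0.001   0.0144] final-axes [-0.0007 -0.0009  0.0144] turn [ 0.02 -0.1   0.07] rows>= 1.0 world [-0.0007  0.001  -0.0144]
```

Emit:
drive_tool:
  steps: [-0.0003,-0.0005,0.004,0,0,0,1,0,0,0.004,0,0,0,1,0,0,0.003,0,0,0,1,0,0,0.0015,0,0,0,1,0,0,0.001,0,0,0,1,0,0,0.001,0,0,0,1,0,0,0,0,0,0,1,0,0,0,0,0,0,1]

```text
clock: 22.08
eef_pos: [0.5019, -0.2566, 0.1774]
tool_rot: [1.0, -0.031, 0.001, 0.0]
ft_force: [-2.7, 0.7, 5.9]
grip_width: 0.0265
```

Emit:
drive_tool:
  steps: [0,0,0.0003,0,0,0,1,0,0,0,0,0,0,0.2,0,0,0,0,0,0,-1,0,0,0,0,0,0,-1,0,0,0,0,0,0,-1,0,0,0,0,0,0,-1,0,0,0,0,0,0,-1,0,0,0,0,0,0,-1]

```text
clock: 22.75
eef_pos: [0.5019, -0.2565, 0.176]
tool_rot: [1.0, -0.031, 0.001, 0.0]
ft_force: [0.4, -0.6, 0.4]
grip_width: 0.0858
```

Emit:
drive_tool:
  steps: [0,0,-0.015,0,0,0,-1,0,0,-0.03,0,0,0,-1,0,0,-0.035,0,0,0,-1,0,-0.03,-0.02,0,0,0,-1,0,-0.03,0,0,0,0,-1,0,0,0,0,0,0,-1]

```text
clock: 23.25
eef_pos: [0.5063, -0.1932, 0.2783]
tool_rot: [1.0, -0.029, 0.003, -0.0]
ft_force: [-0.4, -0.8, -0.9]
grip_width: 0.0852
```

```bash
python3 - <<'E'
from h import *
from workcell import vision,bot
plan(.5654,.1114,.28,10.1)
p,d=vision.camera('side'); cv2.imwrite('pics/s10.png',cv2.resize(p[100:370,200:480],None,fx=2,fy=2)[:,:,::-1]); 
E
```

```text
t 23.25 p [ 0.5063 -0.1932  0.2783] yaw -3.29 w 0.0852 F [-0.4 -0.8 -0.9]
tool shift now-axes [ 0.0415 -0.3075 -0.0012] final-axes [ 0.1116 -0.2895 -0.0017] turn [-1.000e-02 -3.200e-01 -1.339e+01] rows>= 8.0 world [0.0591 0.3046 0.0017]
```

View pics/s10.png

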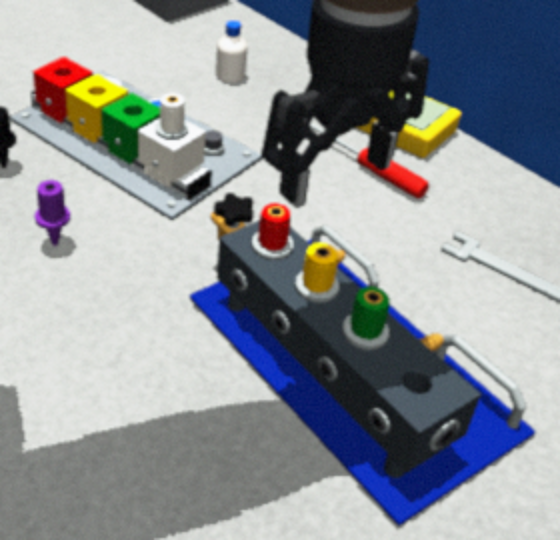

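Three are seated, with green at (369,318). Now white.

Emit:
drive_tool:
  steps: [0,0,0,0,-0.2,-6.7,-1,0,0,0,0,0,-6.8,-1,0.014,-0.036,0,0,0,0,-1,0.015,-0.039,0,0,0,0,-1,0.015,-0.039,0,0,0,0,-1,0.015,-0.039,0,0,0,0,-1,0.015,-0.039,0,0,0,0,-1,0.014,-0.037,0,0,0,0,-1]

```text
clock: 23.97
eef_pos: [0.5524, 0.045, 0.2752]
tool_rot: [0.996, 0.087, -0.001, 0.0]
ft_force: [-0.1, 0.1, 0.7]
grip_width: 0.0855
```

Emit:
drive_tool:
  steps: [0.013,-0.033,0,0,0,0,-1,0.011,-0.028,0.01,0,0,0,-1,0,0,0.02,0,0,0,-1,0,0,0.025,0,0,0,-1,0,0,0,0,0,0,-1,0,0,0,0,0,0,-1]

```text
clock: 24.47
eef_pos: [0.5642, 0.1072, 0.2189]
tool_rot: [0.996, 0.087, -0.004, 0.001]
ft_force: [0.9, 0.6, 0.7]
grip_width: 0.0855
```

```bash
python3 - <<'E'
from h import *
plan(.5654,.1114,.158,10.1)
E
```

```text
t 24.47 p [0.5642 0.1072 0.2189] yaw 9.96 w 0.0855 F [0.9 0.6 0.7]
tool shift now-axes [ 0.0024 -0.0039  0.0609] final-axes [ 0.002  -0.0039  0.0609] turn [ 0.03  0.41 -0.14] rows>= 2.0 world [ 0.0012  0.0042 -0.0609]
```

Emit:
drive_tool:
  steps: [0.0012,-0.0035,0.025,0,0.2,-0.1,-1,0,0,0.025,0,0,0,-1,0,0,0.012,0,0,0,-1,0,0,0,0,0,0,-1,0,0,0,0,0,0,-1]

```text
clock: 24.88
eef_pos: [0.5664, 0.1109, 0.1598]
tool_rot: [0.996, 0.087, 0.001, 0.0]
ft_force: [1.4, -0.6, 0.4]
grip_width: 0.0854
```

```bash
python3 - <<'E'
from h import *
plan(.5654,.1114,.158,10.1)
E
```

```text
t 24.88 p [0.5664 0.1109 0.1598] yaw 10.01 w 0.0854 F [ 1.4 -0.6  0.4]
tool shift now-axes [-0.0009 -0.0007  0.0018] final-axes [-0.0009 -0.0007  0.0018] turn [ 0.01 -0.12 -0.09] rows>= 1.0 world [-0.001   0.0005 -0.0018]
```

Emit:
drive_tool:
  steps: [-0.0008,-0.0005,0.0015,0,-0.1,0,-1,0,0,0,0,0,0,1,0,0,0,0,0,0,1,0,0,0,0,0,0,1,0,0,0,0,0,0,1,0,0,0,0,0,0,1,0,0,0,0,0,0,1,0,0,0,0,0,0,1]

```text
clock: 25.55
eef_pos: [0.5654, 0.1121, 0.1581]
tool_rot: [0.996, 0.088, 0.001, 0.0]
ft_force: [-0.1, 0.3, 3.7]
grip_width: 0.0268
```

Emit:
drive_tool:
  steps: [0,0,0,0,0,0,1,0,0,-0.005,0,0,0,1,0,0,-0.015,0,0,0,1,0,0,-0.03,0,0,0,1,0,0,-0.035,0,0,0,1,0,0,-0.04,0,0,0,1,0,0,-0.005,0,0,0,1,0,0,0,0,0,0,1]

```text
clock: 26.22
eef_pos: [0.5664, 0.1123, 0.291]
tool_rot: [0.996, 0.088, 0.003, -0.0]
ft_force: [-0.1, 0.2, -1.4]
grip_width: 0.0265
```

```bash
python3 - <<'E'
from h import *
from workcell import vision,bot
plan(.4978,-.3208,.28,-3.55)
o=bot.get_obs()
m=vision.camera_model('wrist');p,d=vision.camera('wrist'); cv2.imwrite('pics/w11.png',p[:,:,::-1]);np.savez('pics/w11.npz',p=p,d=d,**m)
inhand2(np.load('pics/w11.npz'),o['eef_pos'],Ro.from_quat(o['tool_rot']))
E
```

```text
t 26.22 p [0.5664 0.1123 0.291 ] yaw 10.08 w 0.0265 F [-0.1  0.2 -1.4]
tool shift now-axes [-0.1434  0.4144  0.01  ] final-axes [-0.0417  0.4365  0.011 ] turn [-0.05 -0.39 13.63] rows>= 11.0 world [-0.0686 -0.4331 -0.011 ]
ztop 0.0384 y range [-0.0126  0.0136] mid 0.0005
```

View pics/w11.png

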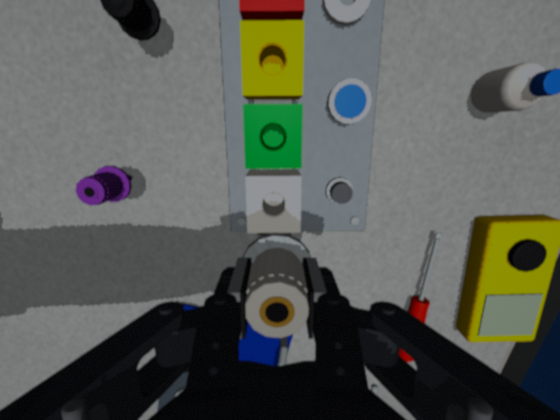

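White is held and centred, at (276,300). Moving to port 4.

Emit:
drive_tool:
  steps: [0,0,0,0,-0.2,6.8,1,-0.001,0.012,0,0,0,6.8,1,-0.004,0.032,0,0,0,0,1,-0.004,0.04,0,0,0,0,1,-0.004,0.04,0,0,0,0,1,-0.004,0.04,0,0,0,0,1,-0.004,0.04,0,0,0,0,1,-0.004,0.04,0,0,0,0,1]

```text
clock: 26.93
eef_pos: [0.5246, -0.1315, 0.2848]
tool_rot: [1.0, -0.031, -0.004, -0.0]
ft_force: [0.6, -0.5, -1.1]
grip_width: 0.0262
```

Emit:
drive_tool:
  steps: [-0.004,0.04,0,0,0,0,1,-0.004,0.04,0,0,0,0,1,-0.004,0.04,0,0,0,0,1,-0.003,0.03,0,0,0,0,1,-0.002,0.025,0,0,0,0,1,0,0.017,0,0,0,0,1,0,0,0,0,0,0,1,0,0,0,0,0,0,1]

```text
clock: 27.6
eef_pos: [0.4964, -0.321, 0.2848]
tool_rot: [0.999, -0.032, -0.004, -0.001]
ft_force: [-0.9, 0.6, -1.5]
grip_width: 0.0265
```

```bash
python3 - <<'E'
from h import *
plan(.4978,-.3208,.177,-3.55)
E
```

```text
t 27.60 p [ 0.4964 -0.321   0.2848] yaw -3.64 w 0.0265 F [-0.9  0.6 -1.5]
tool shift now-axes [ 2.200e-03 -1.000e-04  1.078e-01] final-axes [ 0.0013 -0.0003  0.1078] turn [-0.14  0.47 -0.09] rows>= 3.0 world [ 0.0014  0.0002 -0.1078]
```

Emit:
drive_tool:
  steps: [0.0015,0,0.02,0,0.3,0,1,0,0,0.025,0,0,0,1,0,0,0.017,0,0,0,1,0,0,0,0,0,0,1,0,0,0,0,0,0,1]

```text
clock: 28.02
eef_pos: [0.4985, -0.319, 0.224]
tool_rot: [1.0, -0.03, -0.001, -0.001]
ft_force: [-0.3, -0.0, -1.0]
grip_width: 0.0267
```

```bash
python3 - <<'E'
from h import *
plan(.4978,-.3208,.177,-3.55)
E
```

```text
t 28.02 p [ 0.4985 -0.319   0.224 ] yaw -3.43 w 0.0267 F [-0.3 -0.  -1. ]
tool shift now-axes [-0.0004  0.0019  0.047 ] final-axes [-0.0005  0.0018  0.047 ] turn [-0.11  0.15  0.12] rows>= 2.0 world [-0.0007 -0.0018 -0.047 ]
```

Emit:
drive_tool:
  steps: [-0.0007,0.001,0.012,0,0,0,1,0,0,0.012,0,0,0,1,0,0,0.01,0,0,0,1,0,0,0,0,0,0,1,0,0,0,0,0,0,1]

```text
clock: 28.43
eef_pos: [0.4985, -0.3214, 0.1921]
tool_rot: [1.0, -0.03, 0.001, 0.0]
ft_force: [-0.7, 1.2, -1.7]
grip_width: 0.027
```

```bash
python3 - <<'E'
from h import *
plan(.4978,-.3208,.177,-3.55)
E
```

```text
t 28.43 p [ 0.4985 -0.3214  0.1921] yaw -3.49 w 0.0270 F [-0.7  1.2 -1.7]
tool shift now-axes [-0.0008 -0.0005  0.0151] final-axes [-0.0008 -0.0005  0.0151] turn [ 0.02 -0.07  0.06] rows>= 1.0 world [-0.0007  0.0006 -0.0151]
```

Emit:
drive_tool:
  steps: [-0.0004,-0.0003,0.004,0,0,0,1,0,0,0.004,0,0,0,1,0,0,0.003,0,0,0,1,0,0,0.0015,0,0,0,1,0,0,0.001,0,0,0,1,0,0,0.001,0,0,0,1,0,0,0,0,0,0,1,0,0,0,0,0,0,1]

```text
clock: 29.1
eef_pos: [0.4982, -0.3214, 0.1772]
tool_rot: [1.0, -0.031, 0.001, 0.0]
ft_force: [-0.2, 2.7, -1.4]
grip_width: 0.0268
```

Emit:
drive_tool:
  steps: [0,-0.0005,0.0006,0,0,0,1,0,0,0,0,0,0,1,0,0,0,0,0,0,1]

```text
clock: 29.35
eef_pos: [0.4982, -0.3212, 0.1771]
tool_rot: [1.0, -0.031, 0.001, 0.001]
ft_force: [-0.8, 3.5, 1.6]
grip_width: 0.0268
```

Emit:
drive_tool:
  steps: [0,-0.0003,0.0007,0,0,0,1,0,0,0,0,0,0,1,0,0,0,0,0,0,1]

```text
clock: 29.6
eef_pos: [0.4982, -0.3211, 0.1771]
tool_rot: [1.0, -0.031, 0.001, 0.001]
ft_force: [-2.6, 2.4, 5.8]
grip_width: 0.0264
```

Contact at the expected height (+6 N). Releasing, rising and backing off for the final look.

Emit:
drive_tool:
  steps: [0,0,0,0,0,0,0.2,0,0,0,0,0,0,-1,0,0,0,0,0,0,-1,0,0,0,0,0,0,-1,0,0,0,0,0,0,-1,0,0,0,0,0,0,-1,0,0,0,0,0,0,-1]

```text
clock: 30.18
eef_pos: [0.4982, -0.3208, 0.176]
tool_rot: [1.0, -0.031, 0.001, 0.0]
ft_force: [0.8, -0.4, -0.7]
grip_width: 0.0855
```

Emit:
drive_tool:
  steps: [0,0,-0.015,0,0,0,-1,0,0,-0.03,0,0,0,-1,0,0,-0.035,0,0,0,-1,-0.02,0,-0.03,0,0,0,-1,-0.04,0,0,0,0,0,-1,-0.04,0,0,0,0,0,-1,-0.04,0,0,0,0,0,-1,-0.04,0,0,0,0,0,-1]

```text
clock: 30.85
eef_pos: [0.3168, -0.3092, 0.2859]
tool_rot: [1.0, -0.03, 0.001, 0.001]
ft_force: [-0.1, -0.3, -0.3]
grip_width: 0.0853
```

Emit:
drive_tool:
  steps: [0,0.03,0,0,0,0,-1,0,0,0,0,0,0,-1,0,0,0,0,0,0,-1]

```text
clock: 31.1
eef_pos: [0.3155, -0.34, 0.286]
tool_rot: [0.999, -0.032, 0.001, 0.001]
ft_force: [0.9, 0.7, 0.4]
grip_width: 0.0855
```

```bash
python3 - <<'E'
from h import *
from workcell import vision,bot
p,d=vision.camera('side'); cv2.imwrite('pics/s12.png',cv2.resize(p[180:370,290:480],None,fx=3,fy=3,interpolation=2)[:,:,::-1])
p,d=vision.camera('top'); cv2.imwrite('pics/t12.png',p[:,:,::-1]); m=vision.camera_model('top')
W=cloud(m,d); v,u=np.mgrid[:420,:560]
for x,y in [(.5104,-.1257),(.5063,-.191),(.5019,-.2565),(.4982,-.3212)]:
    s=(d>0)&(np.hypot(W[...,0]-x,W[...,1]-y)<.02)&(W[...,2]>.13)
    q=W[s];c,r=cv2.minEnclosingCircle((q[:,:2]*1000).astype(np.float32));
    f=(d>0)&(np.hypot(W[...,0]-x,W[...,1]-y)<.0195)&(W[...,2]<.115)&(W[...,2]>.07)
    print(s.sum(),'top z',np.median(q[:,2]).round(4),'centre',np.round(c,1),round(r,1),'flange z',np.percentile(W[f][:,2],[5,50,95]).round(4))
s=(abs(W[...,2]-.097)<.004)&(u>430)&(u<465)&(v>195)&(v<205);print('block top',np.median(W[s][:,2]))
print(bot.get_obs()['clock'])
E
```

```text
210 top z 0.1406 centre [ 511.3 -124.8] 14.3 flange z [0.097  0.1024 0.1062]
218 top z 0.1405 centre [ 507.2 -190.9] 14.5 flange z [0.0976 0.1028 0.1113]
225 top z 0.1406 centre [ 502.8 -256.5] 14.7 flange z [0.0967 0.1032 0.1117]
241 top z 0.1405 centre [ 498.8 -321.1] 14.8 flange z [0.0983 0.1032 0.1131]
block top 0.09718099672853227
31.2
```

View pics/s12.png

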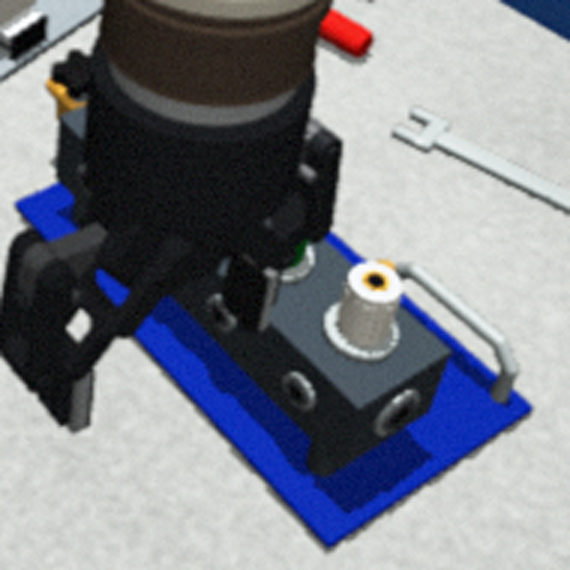

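View pics/t12.png

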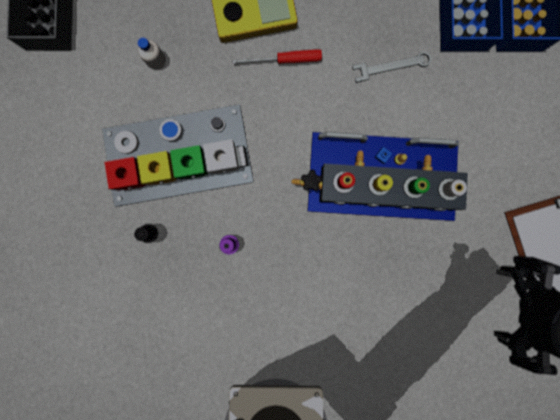

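The top view shows red (345,181), yellow (382,184), green (419,186) and white (457,188) in ports 1 to 4, with black and purple where they started. All cap tops are 43.4 mm above the block top (44 nominal), with no spread between them. The gripper is clear, so I'm handing in.

```bash
python3 -c "
from workcell import job_done; print(job_done())"
```

```text
the job is handed in; nothing more can be done
None
```

I moved all four nozzles from the rack into the manifold in run order: red in the port beside the tap, then yellow, green and white. I lowered each one in small steps until the wrist force showed contact (about 6–8 N), and only then released it. The robot clock read about 31 s.

- **Last checks, all passed:** The final top view shows the right order. All four cap tops are about 43.4 mm above the block top (nominal 44) and agree within 0.1 mm, so every flange is down. The black and purple look-alikes were not moved, and the gripper is clear of everything.
- **Disagreements:** The top camera reads heights about 2 mm high, so I judged seating by height above the block rather than absolute height. White touched the port wall lightly on the way in (about 3 N sideways); I shifted it by under 1 mm and it seated normally.
- **Limit of the last side view:** The arm hid red, yellow and most of green in that picture, so upright and flat there rests on the top-view heights and the earlier side pictures.

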